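# Feel which way round a blank-looking housing goes, then clamp it in the test fixture

### The arm

A 6-joint arm with a two-finger parallel gripper is mounted at the origin on the work surface. World frame = base frame: x ahead of the robot, y to its left, z up, the work surface at z = 0. Lengths are in m, angles in rad, forces in N, time in s.
With the tool pointing down it reaches from about 0.275 to 0.825 m from the base axis. Payload 4.9 kg.
Tool frame: the origin (TCP) lies at the very end of the fingers, on their centre line; the grasp point (between the pads) lies 19 mm behind it; y points along the fingers, z is the direction in which the jaws open and shut, and the axes are right-handed (so a half turn about y gives the same grasp; the last joint's range is limited). The gripper opens to 85 mm and grips with 20 to 120 N. Pads are 22 mm wide; open, the fingers measure 114 mm over their backs; the gripper's body (76 mm by 85 mm) begins 54 mm behind the grasp point. The pads swing forward as they close: fully open they stand 13 mm farther back than shut.
Start: joints at [1.052, 0.326, -0.193, 1.052, 0, 1.437], TCP at [0.206, 0.51, 0.231] pointing down, gripper open.
Joint ranges: [-2.65, 2.65], [-0.97, 1.79], [-1.3, 1.35], [-1.93, 2.1], [-1.47, 1.37], [-3.14, 3.14]. Speed limits (rad/s): [2.57, 2.57, 3.14, 3.14, 3.14, 3.14].

### API

Orientations are given as [roll, pitch, yaw] about the fixed x, y, z axes, in that order (R = Rz(yaw) Ry(pitch) Rx(roll)).
In Python, from workcell import robot gives the robot as it stands.
- The arm moves only by the tool drive_tool, never from a script. Its argument "commands" is a list of rows, each a list of 7 numbers: the shift along the tool's x, y, z in mm, then the turn, a rotation vector about the tool's x, y, z in rad, then the opening in per cent of the stroke, from 0 (shut) to 100 (fully open). In form: [[tx, ty, tz, wx, wy, wz, grip], ...]. A call has 1 to 20 rows; each row is the pose to reach, as a shift and turn from the pose commanded when the call began, along the tool's axes at that moment; what a row does not reach only later rows make up. A row lasts 1/10 s, in which the tool goes at most 50 mm and 8.59 degrees, less where a joint would pass 70% of its speed; a pose out of reach is approached as far as the arm can. A call with a gripper value outside its range is refused whole. The fingers move at their own pace and stop on an object; "squeeze" is the grip in N (left out, the last holds). Time passes only in rows, so rows that repeat a pose let the fingers close. It gives the time, the measured TCP pose, the force and the opening at its end, in the units of the state.
- robot.state(): the state, without advancing time (a new reading comes with each control period).
- robot.grab_frame(name): name is "side" or "top"; returns the picture (400x640x3 uint8, red, green, blue); there is no depth.
- robot.camera_info(name): a dict with "camera_matrix" (3x3 intrinsics, pixels), "k1" (the pictures are not rectified: a ray, as slopes to the right and down, at radius r is drawn at 1 + k1 r^2 times it, then the intrinsics apply), "rvec" (rotation vector, rad) and "tvec" (3), from world to camera coordinates, as OpenCV has them. Camera axes: x right, y down, z forward; pixel columns grow to the right and rows downward; lengths in m; the calibration is good to about 2 mm. A picture is of the moment at which its call begins. camera_info takes no time and is no camera call.
- robot.sign_off(): hands the job in, once; it reports no verdict.
The state is a dict: "t": time; "qpos": joint angles; "joint_velocities": joint speeds; "joint_torque": joint torques, N m; "position": TCP position; "tool_rot": TCP orientation; "contact_force": force on the tool from outside, world axes, zero at the start; "wrist_torque": the same for the moment, N m; "gripper_width": finger opening in m.
Only numpy, scipy, OpenCV 4.12 (cv2) and the standard library are available. Lean on these libraries where they do the work, as an engineer would, in place of code of your own. Each camera call takes 0.05 s, during which the arm holds its last target.

### The job

Load the finned aluminium housing into the test fixture and swing the hinged clamp down onto it. A stop block hidden inside the housing, towards one end, must not come down on the fixture's fragile connector: pick the housing up, feel gently inside it on the feeler pin whether an end is blocked, turn it end for end if need be, set it fully down with an open end over the connector, let go, and only then close the clamp. Leave the spool, screwdriver and tray alone.

Things in the scene. Friction and masses are not known exactly. Their poses are not given: they have to be found in the camera images.
- housing_center (a point): Loose aluminium housing, 50 wide (x) x 160 long (y) x 40 mm high (z), 0.3 to 0.47 kg, five low fins along its top, standing the right way up; keep it so. This point is its centre, 20 mm above its underside; z up, y along its length. Both ends look alike. Grip it across its 50 mm width at mid-length.
- housing_mouth (a point): Centre of the open underside. Inside the 5 mm walls is a cavity 40 x 150 mm, 20 mm deep. A stop block 36 x 72 mm fixed inside leaves just 8 mm of depth. Its middle lies up to 39 mm from the centre towards +y or -y: that changes from run to run and cannot be seen or known from this pose. Of the places 48 mm either side of the centre it covers one, rarely none, never both.
- fixture_seat (a point): Test fixture, fixed: black base plate 130 x 240 x 12 mm. This point is the seat's centre on the plate's top; z up, y along the seat. Grey locators 10 mm high at the ends and corners leave 2.5 mm play round the housing; mid-sides are free for fingers. Fully down, the housing's rim stands on the plate, its centre 20 mm above this point, its length along the seat.
- connector: Fragile white connector, 16 (x) x 12 (y) x 14 mm high, on the plate at the seat's -y end, 48 mm from the seat's centre. Origin: centre of its underside, on the plate. It fits with room to spare into the open end of the housing; the stop block would crush it. The housing must never press on it.
- feeler_tip (a point): Centre of the top face of the feeler pin: an upright fixed steel pin of 20 mm diameter on a round foot of 56 mm diameter, tip 70 mm above the bench. With the pin 48 mm from the housing's centre, an open end goes 20 mm down over it before it meets the ceiling, a blocked end only 8 mm. Rigid: touch it lightly.
- clamp (a joint): Angle of the hinged steel clamp arm, rad: 0 when its rubber pad lies on top of the fully seated housing, growing as it swings up; 1.57 upright. Starts open at 1.5 to 1.8. A stiff hinge: it stays where it is left and takes 1 to 2 N at its end to move.
- clamp_hinge (a point): The clamp's hinge axis, along the seat's x, at the seat's +y end: 110 mm from the seat's centre and 50 mm above it. The arm is a flat bar 30 wide x 8 mm thick, this point on its mid-plane; closed it reaches along the seat's -y. Two hinge cheeks 24 mm long stand beside it, up to 10 mm above the axis and 25 mm either side.
- clamp_end (a point): Point on the arm's mid-plane at its free end, 140 mm from the hinge. The rubber pad, 24 mm diameter and 6 mm thick, is under the arm 110 mm from the hinge. The arm can be pushed over and down with the fingertips from behind and above.
- spool: Bystander: grey wire spool, 56 mm diameter, 46 mm high, fixed to the bench. Origin: centre of its underside.
- driver: Bystander: loose screwdriver 180 mm long lying on the bench. Origin: under its middle.
- tray: Bystander: loose plywood tray 90 x 150 x 40 mm. Origin: centre of its underside.
Mind the look-alikes: they are no part of the job. What is shaped like the part that bears feeler_tip but green or purple is not meant.

How it is judged:
By the outcome, as a careful person would: the job done as asked, in the order asked, and still so for the second after the job is handed in, with the robot touching nothing.
It also fails if it takes over 67 s, if anything falls off the work surface, if the arm or the gripper's body presses on something with over 40 N, if the wrist force passes 120 N, or if a joint passes its speed limit or range.

## Working session

There is one attempt and no reset: what is moved stays moved. The work goes in short steps, Python scripts to look and compute and a tool call to move; the robot and the scene stay as the last step left them, time stands still between calls to the robot, and variables do not carry over. Pictures are saved under pics/ and viewed, and the job is handed in when it is done.

Besides the shell and the picture viewer there is one more tool, called after ">>>" as name([rows], argument=value, ...), one row to a line, values as JSON. drive_tool: Moves the arm, as the interface text tells. Its arguments: {"type":"object","properties":{"commands":{"type":"array","items":{"type":"array","items":{"type":"number"}}},"squeeze":{"type":"number"}},"required":["commands"]}

```bash
ls; mkdir -p pics
python3 - <<'E'
from workcell import robot
import cv2
for n in("side","top"):
    cv2.imwrite(f"pics/{n}0.png",robot.grab_frame(n)[:,:,::-1]); print(n,robot.camera_info(n))
print(robot.state())
E
```

```text
pics
side {'camera_matrix': array([[414.69171152,   0.        , 314.98146769],
       [  0.        , 414.69171152, 199.57121755],
       [  0.        ,   0.        ,   1.        ]]), 'k1': -0.01293026946565354, 'rvec': array([ 2.05472522, -0.10732826,  0.0324907 ]), 'tvec': array([-0.60991206,  0.12399939,  0.95633845])}
top {'camera_matrix': array([[371.21556044,   0.        , 318.8753701 ],
       [  0.        , 371.21556044, 199.06714822],
       [  0.        ,   0.        ,   1.        ]]), 'k1': 0.01080712064467847, 'rvec': array([ 2.13797411, -2.15516672,  0.11011482]), 'tvec': array([0.02678238, 0.61364544, 0.69887234])}
{'t': 0.1, 'qpos': array([ 1.05181450e+00,  3.26859331e-01, -1.93459539e-01,  1.05200194e+00,
       -4.67082717e-05,  1.43661524e+00]), 'joint_velocities': array([-0.00058444, -0.00297479,  0.00264762, -0.00022395, -0.00076842,
        0.00145391]), 'joint_torque': array([ 4.18453092e-04, -4.44237363e+01,  2.63038176e+01,  7.89196434e-03,
       -1.59620781e-04, -6.04378307e-07]), 'position': array([0.20619406, 0.50933687, 0.23059506]), 'tool_rot': array([-1.57231335e+00,  1.57654626e-04, -3.84800827e-01]), 'contact_force': array([-0.61836221,  0.7160328 ,  0.15857464]), 'wrist_torque': array([-0.03991515,  0.01205644, -0.00280489]), 'gripper_width': 0.08533547033645718}
```

View pics/side0.png

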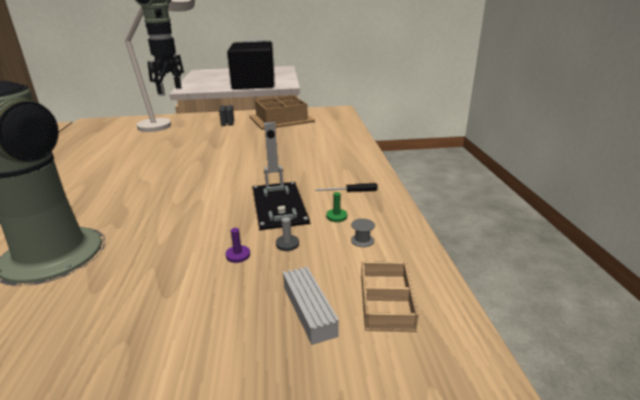

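View pics/top0.png

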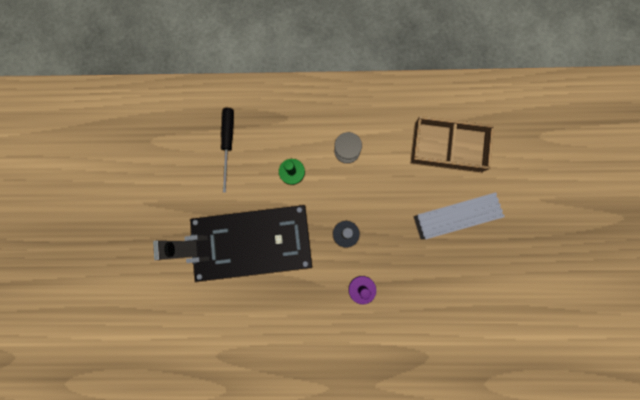

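The side view shows the arm at left. The candidate pins are purple (side 237,248; top 362,290), green (side 337,212; top 291,171) and grey (side 288,238; top 346,233). Only the grey one is bare steel, so it's the feeler. The housing is at top (460,216), the fixture at (250,243), the connector at (278,240). Next I enlarge crops of these.

```bash
cat > h.py <<'E'
import numpy as np,cv2
from workcell import robot
def proj(n,P):
    i=robot.camera_info(n);P=np.atleast_2d(P).astype(float);R=cv2.Rodrigues(i['rvec'])[0]
    d=np.array([i['k1'],0,0,0,0]);return cv2.projectPoints(P,i['rvec'],i['tvec'],i['camera_matrix'],d)[0][:,0]
def ray(n,uv):
    i=robot.camera_info(n);R=cv2.Rodrigues(i['rvec'])[0]
    p=cv2.undistortPoints(np.array([[uv]],float),i['camera_matrix'],np.array([i['k1'],0,0,0,0]))[0,0]
    return -R.T@i['tvec'],R.T@np.array([p[0],p[1],1])
def atz(n,uv,z):
    c,d=ray(n,uv);return c+d*(z-c[2])/d[2]
def crop(n,img,x0,y0,w,h,s,out):
    cv2.imwrite(out,cv2.resize(img[y0:y0+h,x0:x0+w],None,fx=s,fy=s,interpolation=cv2.INTER_CUBIC))
E
python3 - <<'E'
from h import *
t=cv2.imread('pics/top0.png');s=cv2.imread('pics/side0.png')
crop('t',t,145,190,180,100,4,'pics/c1.png')
crop('t',t,320,190,190,110,4,'pics/c2.png')
crop('s',s,225,110,160,150,4,'pics/c3.png')
crop('s',s,220,190,130,150,4,'pics/c4.png')
E
```

```text
(no output)
```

View pics/c1.png

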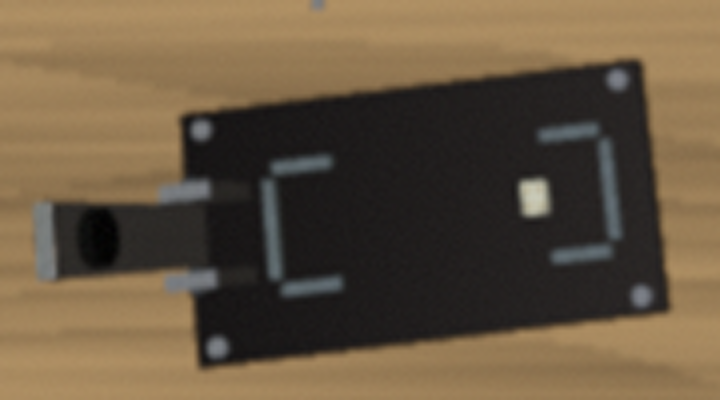

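View pics/c2.png

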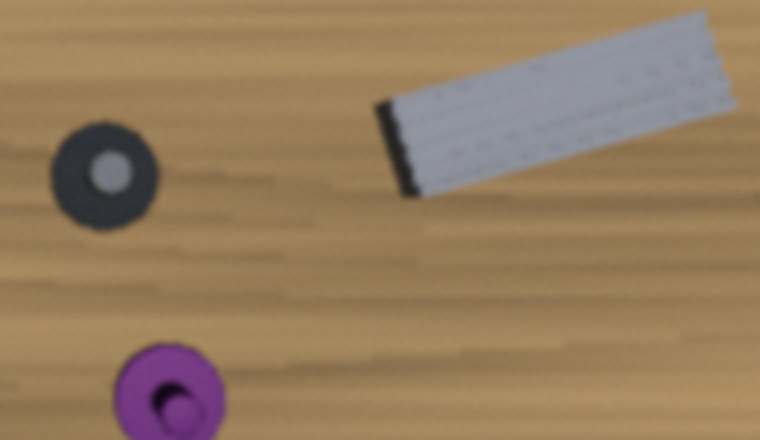

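View pics/c3.png

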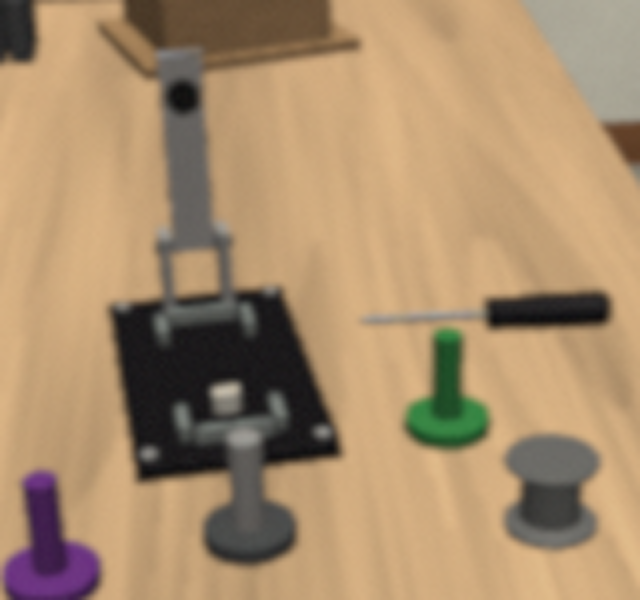

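View pics/c4.png

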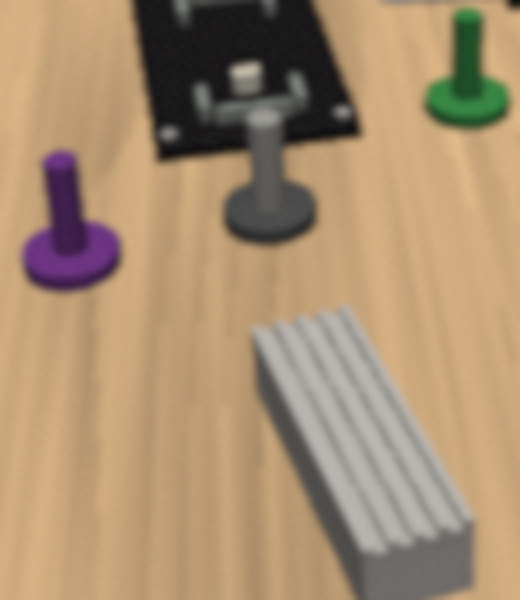

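Run:
```python
from h import *
from scipy.optimize import least_squares
def o(c,x0,y0): return (np.array(c,float)+.5)/4-.5+[x0,y0]
def rect(cx,cy,a,w,l,z):
    c,s=np.cos(a),np.sin(a)
    return np.array([[cx+c*X-s*Y,cy+s*X+c*Y,z] for X,Y in((w,l),(w,-l),(-w,-l),(-w,l))])
T=o([(392,100),(705,10),(738,103),(421,197)],320,190)
S=o([(345,310),(470,522),(370,552),(255,330)],220,190)
for nm,use in(("both",3),("top",1),("side",2)):
    f=lambda p:np.concatenate([(proj('top',rect(*p,.025,.08,.04))-T).ravel()*(use&1>0),(proj('side',rect(*p,.025,.08,.04))-S).ravel()*(use&2>0)])
    r=least_squares(f,[.5,-.3,0]);print('housing',nm,r.x,np.abs(r.fun).max())
T2=o([(181,117),(640,62),(668,308),(201,367)],145,190)  # order +x+y,+x-y,-x-y,-x+y
S2=o([(281,292),(339,453),(141,479),(111,308)],225,110)
for nm,use in(("both",3),("top",1),("side",2)):
    f=lambda p:np.concatenate([(proj('top',rect(*p,.065,.12,.012))-T2).ravel()*(use&1>0),(proj('side',rect(*p,.065,.12,.012))-S2).ravel()*(use&2>0)])
    r=least_squares(f,[.5,.2,0]);print('plate',nm,r.x,np.abs(r.fun).max())
    f=None
print('conn top',atz('top',o((535,195),145,190),.026))
print('conn side',atz('side',o((226,390),225,110),.026))
print('locators', [atz('top',o(c,145,190),.022) for c in((270,228),(609,190),(302,165),(312,287),(568,132),(582,254))])
print('pin top',atz('top',o((111,172),320,190),.07),'side',atz('side',o((265,118),220,190),.07),'foot',atz('top',o((105,176),320,190),.008))
# clamp end: intersect rays
for a,b in(((45,240),(182,53)),):
    c1,d1=ray('top',o(a,145,190));c2,d2=ray('side',o(b,225,110))
    A=np.stack([d1,-d2],1);k=np.linalg.lstsq(A,c2-c1,rcond=None)[0];print('clampend',c1+d1*k[0],c2+d2*k[1])
print('others', [atz('top',p,.03) for p in((348,147),(291,171),(362,290),(227,150),(452,145))])
```

```text
housing both [ 0.57878205 -0.25531954  0.27275884] 1.9101945133127174
housing top [ 0.57934651 -0.25467748  0.27467799] 0.6769650480277107
housing side [ 0.57824996 -0.25657667  0.27207815] 1.6751341913284818
plate both [0.52881998 0.16151989 0.1131562 ] 2.324690540481356
plate top [0.52914534 0.16290516 0.11430637] 1.2165576550490584
plate side [0.5284977  0.15146465 0.1112124 ] 1.5783188142024756
conn top [0.53700407 0.10363146 0.026     ]
conn side [0.53463673 0.10361263 0.026     ]
locators [array([0.5215888 , 0.23752602, 0.022     ]), array([0.53931186, 0.06692915, 0.022     ]), array([0.55303403, 0.22222774, 0.022     ]), array([0.49218821, 0.21554077, 0.022     ]), array([0.56859323, 0.0876839 , 0.022     ]), array([0.50760596, 0.08040664, 0.022     ])]
pin top [ 0.54593381 -0.03189123  0.07      ] side [ 0.54543741 -0.034181    0.07      ] foot [ 0.5460347 -0.0321451  0.008    ]
clampend [0.51779331 0.26880494 0.20031825] [0.51817983 0.26881634 0.20032061]
others [array([ 0.72148263, -0.0381247 ,  0.03      ]), array([0.67294023, 0.0783414 , 0.03      ]), array([ 0.43601405, -0.06060522,  0.03      ]), array([0.71825705, 0.21011835, 0.03      ]), array([ 0.72281995, -0.24857846,  0.03      ])]
```

```bash
cat >> h.py <<'E'
from scipy.spatial.transform import Rotation as Ro
def row(x,y,z,yaw,pos=None,rot=None):
    s=robot.state();p=s['position'] if pos is None else pos
    R=Ro.from_euler('xyz',s['tool_rot'] if rot is None else rot)
    Rt=Ro.from_euler('xyz',[-np.pi/2,0,yaw])
    d=R.inv().apply(np.array([x,y,z])-p)*1000; w=(R.inv()*Rt).as_rotvec()
    print('row',np.round(d,1),np.round(w,4),'grip',round(s['gripper_width']/.00085),'t',round(s['t'],2))
E
python3 -c "
from h import *
row(.579,-.255,.12,-1.298)"
```

```text
row [ 632.5  111.4 -568.3] [1.500e-03 9.132e-01 5.000e-04] grip 100 t 0.1
```

>>> drive_tool([
  [632.5,0,-568.3,0,0.913,0,100],
  [632.5,0,-568.3,0,0.913,0,100],
  [632.5,0,-568.3,0,0.913,0,100],
  [632.5,0,-568.3,0,0.913,0,100],
  [632.5,0,-568.3,0,0.913,0,100],
  [632.5,0,-568.3,0,0.913,0,100],
  [632.5,0,-568.3,0,0.913,0,100],
  [632.5,0,-568.3,0,0.913,0,100],
  [632.5,0,-568.3,0,0.913,0,100],
  [632.5,0,-568.3,0,0.913,0,100],
  [632.5,0,-568.3,0,0.913,0,100],
  [632.5,0,-568.3,0,0.913,0,100],
  [632.5,0,-568.3,0,0.913,0,100],
  [632.5,0,-568.3,0,0.913,0,100],
  [632.5,111,-568.3,0,0.913,0,100],
  [632.5,111,-568.3,0,0.913,0,100],
  [632.5,111,-568.3,0,0.913,0,100],
  [632.5,111,-568.3,0,0.913,0,100],
  [632.5,111,-568.3,0,0.913,0,100],
  [632.5,111,-568.3,0,0.913,0,100],
])

```text
t: 2.1
position: [0.5784, -0.2542, 0.119]
tool_rot: [-1.573, 0.002, -1.299]
contact_force: [-0.1, 0.1, 0.3]
gripper_width: 0.0856
```

```bash
python3 -c "
from h import *
s=robot.state();print(s['position'],s['tool_rot'],s['contact_force'])
i=robot.grab_frame('side')[:,:,::-1];cv2.imwrite('pics/s1.png',i[150:380,200:460].repeat(3,0).repeat(3,1))
row(.579,-.255,.009,-1.298)"
```

```text
[ 0.57841269 -0.25417876  0.11895869] [-1.57270742  0.00247126 -1.29873454] [-0.14178635  0.08022312  0.3455412 ]
row [  1.4 111.1  -0.2] [ 0.0007  0.0003 -0.0013] grip 100 t 2.15
```

View pics/s1.png

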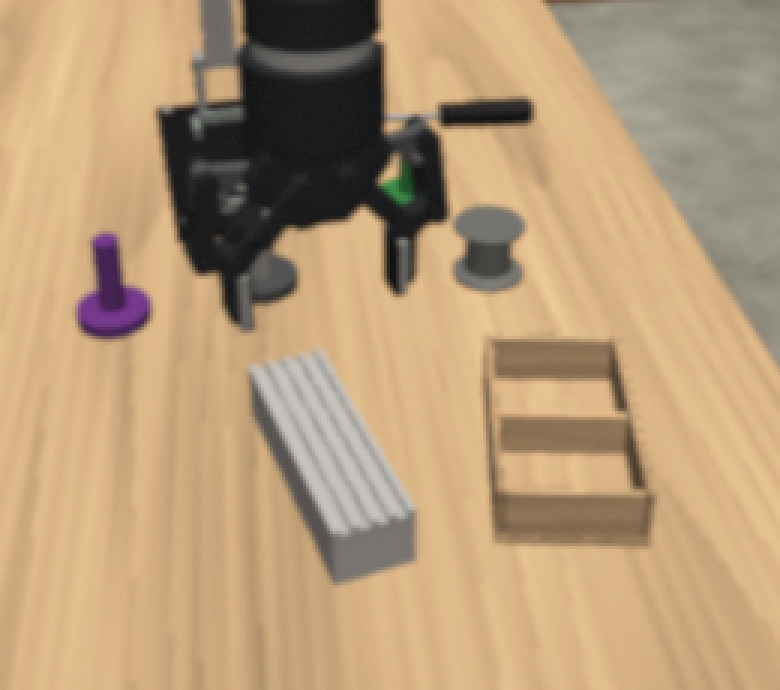

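The gripper is above the housing, its fingers at about crop (240,320) and (400,285), straddling the line of the housing. I descend and grip.

>>> drive_tool([
  [1.4,40,0,0,0,0,100],
  [1.4,80,0,0,0,0,100],
  [1.4,100,0,0,0,0,100],
  [1.4,110,0,0,0,0,100],
  [1.4,110,0,0,0,0,100],
  [1.4,110,0,0,0,0,30],
  [1.4,110,0,0,0,0,30],
  [1.4,110,0,0,0,0,30],
  [1.4,110,0,0,0,0,30],
  [1.4,110,0,0,0,0,30],
  [1.4,110,0,0,0,0,30],
  [1.4,110,0,0,0,0,30],
  [1.4,110,0,0,0,0,30],
  [1.4,110,0,0,0,0,30],
], squeeze=80)

```text
t: 3.55
position: [0.5811, -0.2565, 0.0125]
tool_rot: [-1.569, -0.002, -1.298]
contact_force: [-0.4, 0.3, 6.6]
gripper_width: 0.0485
```

```bash
python3 -c "
from h import *
s=robot.state();print(s['position'],s['tool_rot'],s['contact_force'],s['gripper_width'])
i=robot.grab_frame('side')[:,:,::-1];cv2.imwrite('pics/s2.png',i[180:350,220:420].repeat(4,0).repeat(4,1)[:600])"
```

```text
[ 0.58105395 -0.25650495  0.01245447] [-1.5685636  -0.00249053 -1.29775914] [-0.44581247  0.29646139  6.5780854 ] 0.04854109592919985
```

View pics/s2.png

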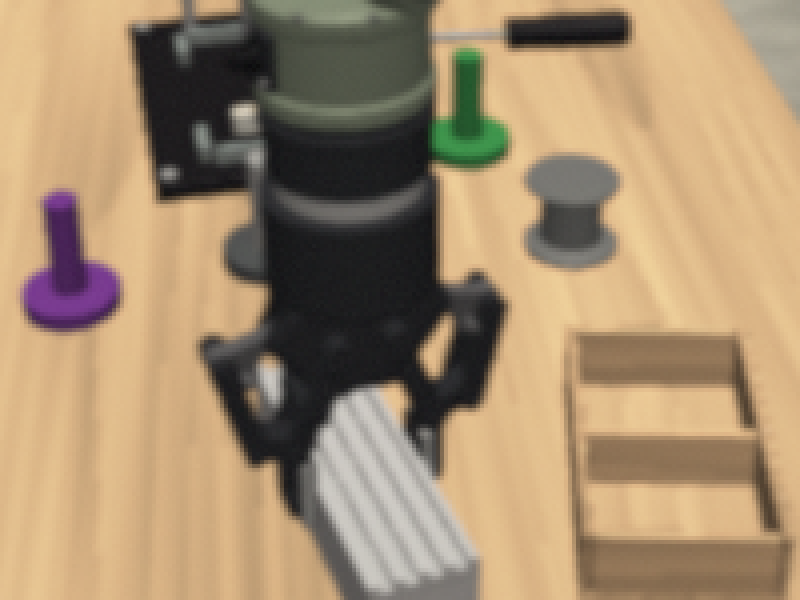

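Gripped (width 48.5 mm, the housing between the fingers, no other object near). I lift straight up.

>>> drive_tool([
  [0,-10,0,0,0,0,30],
  [0,-40,0,0,0,0,30],
  [0,-80,0,0,0,0,30],
  [0,-120,0,0,0,0,30],
  [0,-120,0,0,0,0,30],
  [0,-120,0,0,0,0,30],
  [0,-120,0,0,0,0,30],
])

```text
t: 4.3
position: [0.5784, -0.2549, 0.1288]
tool_rot: [-1.573, 0.002, -1.298]
contact_force: [-0.3, 1.3, -3.7]
gripper_width: 0.0488
```

```bash
python3 -c "
from h import *
s=robot.state();print(s['position'],s['tool_rot'],s['contact_force'],s['wrist_torque'],s['gripper_width'])
row(.5403,.0147,.125,-1.458)"
```

```text
[ 0.5784266  -0.25494061  0.12875715] [-1.57299174  0.00230436 -1.29780015] [-0.31014347  1.27839065 -3.73854325] [0.01972859 0.04649282 0.05786793] 0.04881128733168345
row [-269.9    4.3   36. ] [ 0.0024  0.1602 -0.0021] grip 57 t 4.3
```

>>> drive_tool([
  [-35,0,5,0,0.02,0,30],
  [-75,0,10,0,0.05,0,30],
  [-115,0,16,0,0.08,0,30],
  [-155,0,22,0,0.11,0,30],
  [-195,0,28,0,0.14,0,30],
  [-230,0,32,0,0.16,0,30],
  [-255,0,35,0,0.16,0,30],
  [-269.9,2,36,0.002,0.16,-0.002,30],
  [-269.9,2,36,0.002,0.16,-0.002,30],
  [-269.9,2,36,0.002,0.16,-0.002,30],
  [-269.9,2,36,0.002,0.16,-0.002,30],
])

```text
t: 5.4
position: [0.5418, 0.0128, 0.1279]
tool_rot: [-1.569, -0.002, -1.459]
contact_force: [0.0, -0.7, -3.8]
gripper_width: 0.0488
```

```bash
python3 -c "
from h import *
s=robot.state();print(s['position'],s['tool_rot'],s['contact_force'],s['wrist_torque'],s['gripper_width'])
i=robot.grab_frame('side')[:,:,::-1];cv2.imwrite('pics/s3.png',cv2.resize(i[110:260,210:400],None,fx=4,fy=4,interpolation=2))
i=robot.grab_frame('top')[:,:,::-1];cv2.imwrite('pics/t3.png',cv2.resize(i[170:310,220:420],None,fx=4,fy=4,interpolation=2))
row(.5403,.0147,.125,-1.458)"
```

```text
[0.54182998 0.01275364 0.12791678] [-1.56901635 -0.00230841 -1.45926257] [ 0.0425743  -0.68389623 -3.80764733] [-0.04731746 -0.01540801  0.00541359] 0.04881883631448607
row [-2.1  3.1 -1.4] [-0.0021 -0.0015  0.0021] grip 57 t 5.5
```

View pics/s3.png

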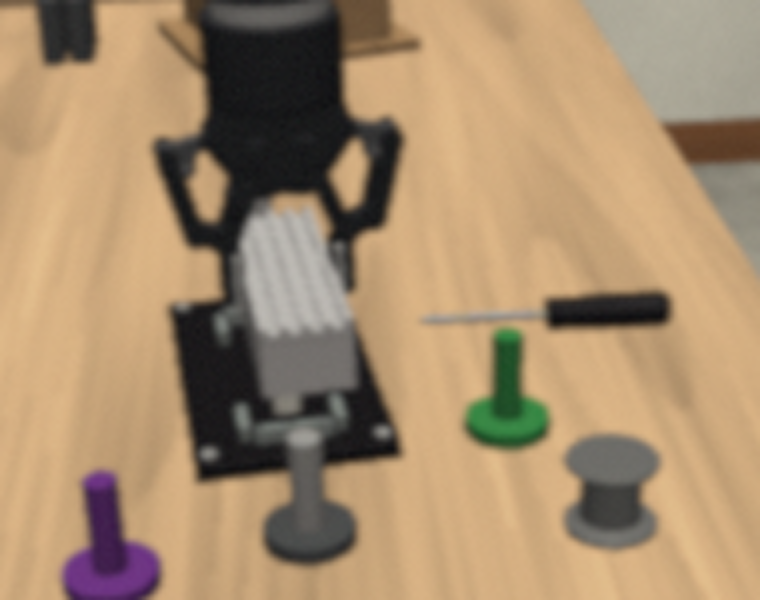

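View pics/t3.png

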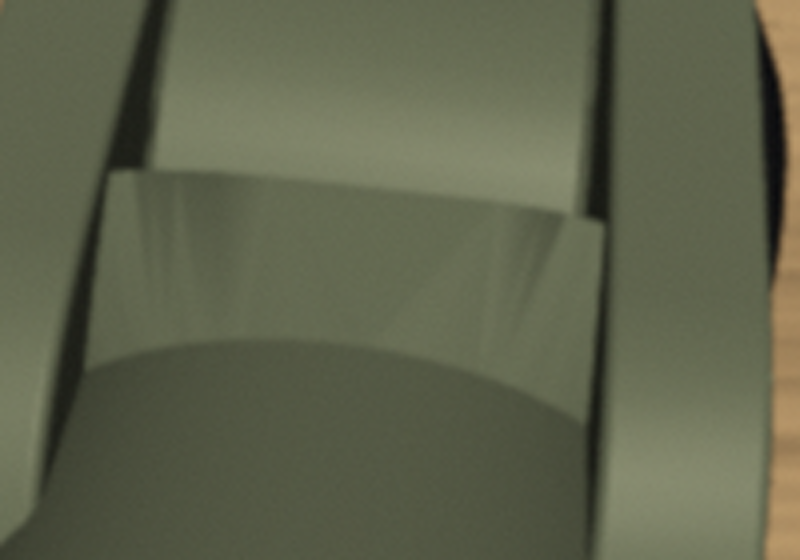

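Run:
```python
from h import *
o=lambda c:(np.array(c)+.5)/4-.5+[210,110]
for c in((262,397),(357,388)): print(atz('side',o(c),.1154))
p=np.array([.5418,.0128,.1154]);y=np.array([-.1118,.9937,0]);x=np.array([.9937,.1118,0])
for k in(-.025,.025): 
    u=proj('side',p-.08*y+k*x)[0]; print((u-[210,110]+.5)*4-.5)
```

```text
[ 0.52424289 -0.0657353   0.1154    ]
[ 0.57496109 -0.06249635  0.1154    ]
[265.18184461 400.23307973]
[358.31672347 389.18509892]
```

>>> drive_tool([
  [-2,15,-1.4,0,0,0,30],
  [-2,30,-1.4,0,0,0,30],
  [-2,40,-1.4,0,0,0,30],
  [-2,42,-1.4,0,0,0,30],
  [-2,42,-1.4,0,0,0,30],
  [-2,42,-1.4,0,0,0,30],
  [-2,42,-1.4,0,0,0,30],
])

```text
t: 6.2
position: [0.5408, 0.0156, 0.087]
tool_rot: [-1.567, -0.002, -1.458]
contact_force: [1.0, -0.9, -2.6]
gripper_width: 0.0483
```

```bash
python3 -c "
from h import *
s=robot.state();print(s['position'],s['tool_rot'],s['contact_force'],s['wrist_torque'],s['gripper_width'])
i=robot.grab_frame('side')[:,:,::-1];cv2.imwrite('pics/s4.png',cv2.resize(i[110:260,210:400],None,fx=4,fy=4,interpolation=2))
"
```

```text
[0.54077332 0.0155555  0.08697687] [-1.56733012 -0.00214797 -1.45783979] [ 0.95642622 -0.88835647 -2.59915597] [ 2.36384407e-02  6.08604111e-05 -3.46152514e-02] 0.04831137670665171
```

View pics/s4.png

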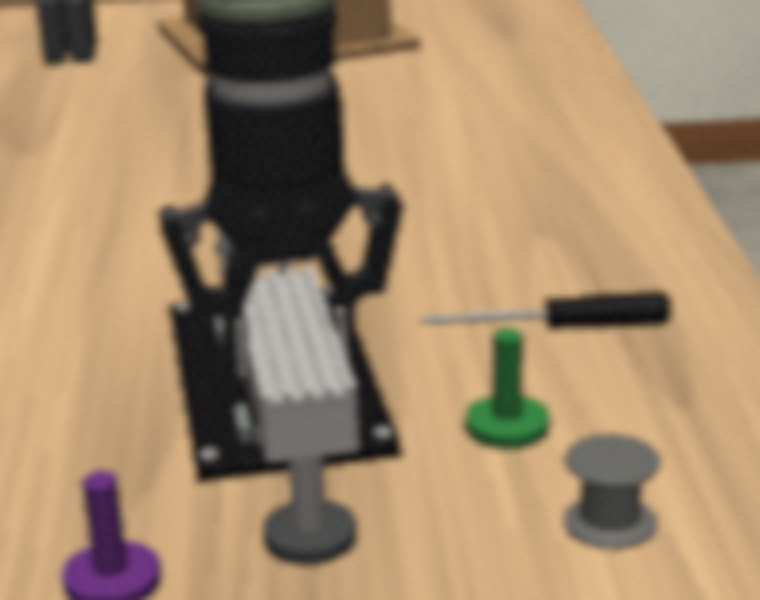

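The housing's near end (crop 310,440) is centred over the grey pin. I descend in small steps.

>>> drive_tool([
  [0,3,0,0,0,0,30],
  [0,6,0,0,0,0,30],
  [0,9,0,0,0,0,30],
  [0,9,0,0,0,0,30],
  [0,9,0,0,0,0,30],
])

```text
t: 6.75
position: [0.54, 0.0157, 0.0771]
tool_rot: [-1.569, -0.002, -1.458]
contact_force: [-0.5, 0.3, -3.7]
gripper_width: 0.0486
```

>>> drive_tool([
  [0,1,0,0,0,0,30],
  [0,2,0,0,0,0,30],
  [0,2,0,0,0,0,30],
  [0,2,0,0,0,0,30],
])

```text
t: 7.15
position: [0.5402, 0.0156, 0.0753]
tool_rot: [-1.569, -0.002, -1.458]
contact_force: [-0.7, 0.3, -2.8]
gripper_width: 0.049
```

>>> drive_tool([
  [0,1,0,0,0,0,30],
  [0,2,0,0,0,0,30],
  [0,2,0,0,0,0,30],
  [0,2,0,0,0,0,30],
])

```text
t: 7.55
position: [0.5401, 0.0157, 0.0732]
tool_rot: [-1.569, -0.002, -1.458]
contact_force: [-0.4, -0.1, -3.2]
gripper_width: 0.0488
```

>>> drive_tool([
  [0,1,0,0,0,0,30],
  [0,2,0,0,0,0,30],
  [0,2,0,0,0,0,30],
  [0,2,0,0,0,0,30],
])

```text
t: 7.95
position: [0.5401, 0.0157, 0.0712]
tool_rot: [-1.569, -0.002, -1.458]
contact_force: [0.5, -0.3, -2.9]
gripper_width: 0.0487
```

>>> drive_tool([
  [0,1,0,0,0,0,30],
  [0,2,0,0,0,0,30],
  [0,2,0,0,0,0,30],
  [0,2,0,0,0,0,30],
])

```text
t: 8.35
position: [0.5401, 0.0156, 0.0692]
tool_rot: [-1.569, -0.002, -1.458]
contact_force: [-0.5, 0.4, -2.8]
gripper_width: 0.0486
```

>>> drive_tool([
  [0,1,0,0,0,0,30],
  [0,2,0,0,0,0,30],
  [0,3,0,0,0,0,30],
  [0,3,0,0,0,0,30],
  [0,3,0,0,0,0,30],
])

```text
t: 8.85
position: [0.5401, 0.0156, 0.0662]
tool_rot: [-1.569, -0.002, -1.458]
contact_force: [-0.3, -1.1, -3.8]
gripper_width: 0.0487
```

```bash
python3 -c "
from h import *
s=robot.state();print(s['position'],s['tool_rot'],s['contact_force'],s['wrist_torque'],s['gripper_width'])
i=robot.grab_frame('side')[:,:,::-1];cv2.imwrite('pics/s5.png',cv2.resize(i[110:260,210:400],None,fx=4,fy=4,interpolation=2))
"
```

```text
[0.54014337 0.01563806 0.06624806] [-1.56870912 -0.0018051  -1.45778777] [-0.34207435 -1.13200706 -3.82791055] [ 0.0274303  -0.01091695  0.00767037] 0.04870309174404982
```

View pics/s5.png

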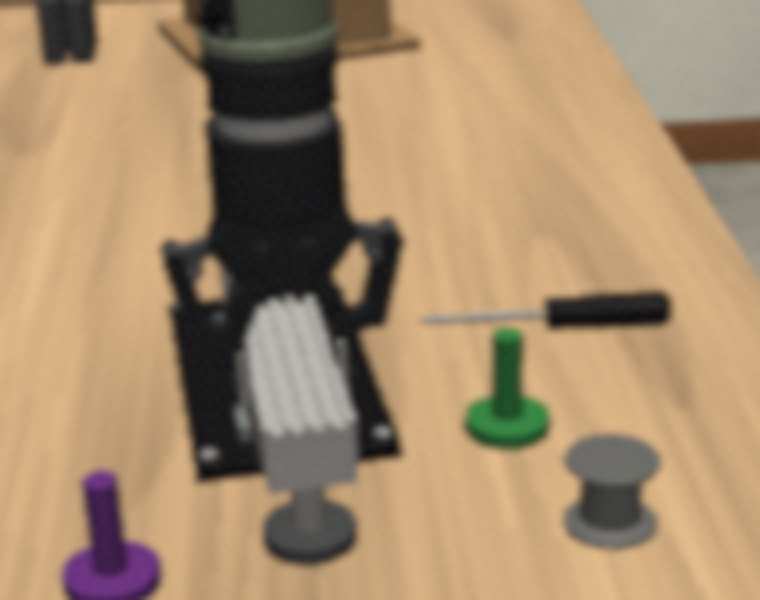

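16 mm down over the pin with no contact, so this end is not blocked. I touch the ceiling lightly to confirm.

>>> drive_tool([
  [0,1,0,0,0,0,30],
  [0,2,0,0,0,0,30],
  [0,2,0,0,0,0,30],
  [0,2,0,0,0,0,30],
])

```text
t: 9.3
position: [0.5401, 0.0156, 0.0642]
tool_rot: [-1.569, -0.002, -1.458]
contact_force: [-0.7, -1.4, -3.6]
gripper_width: 0.0485
```

>>> drive_tool([
  [0,0.5,0,0,0,0,30],
  [0,1,0,0,0,0,30],
  [0,1,0,0,0,0,30],
])

```text
t: 9.6
position: [0.5401, 0.0156, 0.0632]
tool_rot: [-1.569, -0.002, -1.458]
contact_force: [0.2, -0.4, -2.7]
gripper_width: 0.0484
```

>>> drive_tool([
  [0,0.5,0,0,0,0,30],
  [0,1,0,0,0,0,30],
  [0,1,0,0,0,0,30],
])

```text
t: 9.9
position: [0.5402, 0.0156, 0.0624]
tool_rot: [-1.568, -0.002, -1.458]
contact_force: [-0.3, 0.5, -2.2]
gripper_width: 0.0488
```

>>> drive_tool([
  [0,0.5,0,0,0,0,30],
  [0,0.5,0,0,0,0,30],
  [0,0.5,0,0,0,0,30],
])

```text
t: 10.2
position: [0.5403, 0.0156, 0.0622]
tool_rot: [-1.568, -0.002, -1.458]
contact_force: [-3.6, 0.3, 4.3]
gripper_width: 0.0485
```

>>> drive_tool([
  [0,0.5,0,0,0,0,30],
  [0,0.5,0,0,0,0,30],
  [0,0.5,0,0,0,0,30],
])

```text
t: 10.5
position: [0.5403, 0.0157, 0.0621]
tool_rot: [-1.568, -0.002, -1.458]
contact_force: [-4.2, 1.4, 8.4]
gripper_width: 0.0489
```

Contact at TCP z=0.0622, so the rim is about 50 mm up and the pin is 20 mm in: this end (-y) is open. No turn is needed. I lift off and move over the seat.

>>> drive_tool([
  [0,-5,0,0,0,0,30],
  [0,-20,0,0,0,0,30],
  [0,-45,0,0,0,0,30],
  [0,-45,0,0,0,0,30],
  [0,-45,0,0,0,0,30],
  [0,-45,0,0,0,0,30],
])

```text
t: 11.1
position: [0.5392, 0.0157, 0.105]
tool_rot: [-1.57, -0.001, -1.458]
contact_force: [0.0, 0.9, -3.7]
gripper_width: 0.0488
```

```bash
python3 -c "
from h import *
s=robot.state();print(s['position'],s['tool_rot'],s['contact_force'])
row(.5305,.1517,.085,-1.458)"
```

```text
[0.5392496  0.01574277 0.10498326] [-1.57038882e+00 -1.41161504e-03 -1.45786884e+00] [ 0.0154693   0.89848806 -3.735727  ]
row [-136.1   19.8    6.6] [-0.0004  0.0001  0.0014] grip 57 t 11.1
```

>>> drive_tool([
  [-30,0,2,0,0,0,30],
  [-65,0,4,0,0,0,30],
  [-100,0,5,0,0,0,30],
  [-125,5,6.6,0,0,0,30],
  [-136,20,6.6,0,0,0,30],
  [-136,30,6.6,0,0,0,30],
  [-136,30,6.6,0,0,0,30],
  [-136,30,6.6,0,0,0,30],
  [-136,30,6.6,0,0,0,30],
])

```text
t: 12.0
position: [0.5319, 0.1507, 0.0763]
tool_rot: [-1.568, -0.002, -1.459]
contact_force: [0.0, 0.8, -2.5]
gripper_width: 0.0487
```

```bash
python3 -c "
from h import *
s=robot.state();print(s['position'],s['tool_rot'],s['contact_force'])
i=robot.grab_frame('side')[:,:,::-1];cv2.imwrite('pics/s6.png',cv2.resize(i[130:240,235:335],None,fx=6,fy=6,interpolation=2)[:600])
i=robot.grab_frame('top')[:,:,::-1];cv2.imwrite('pics/t6.png',cv2.resize(i[170:310,160:360],None,fx=4,fy=4,interpolation=2))
row(.5305,.1517,.0745,-1.458)"
```

```text
[0.53185691 0.15065746 0.07628931] [-1.56823464 -0.00199478 -1.45917703] [ 0.00514195  0.84669409 -2.4595495 ]
row [-1.   2.1 -1.4] [-0.0032 -0.001   0.0019] grip 57 t 12.1
```

View pics/s6.png

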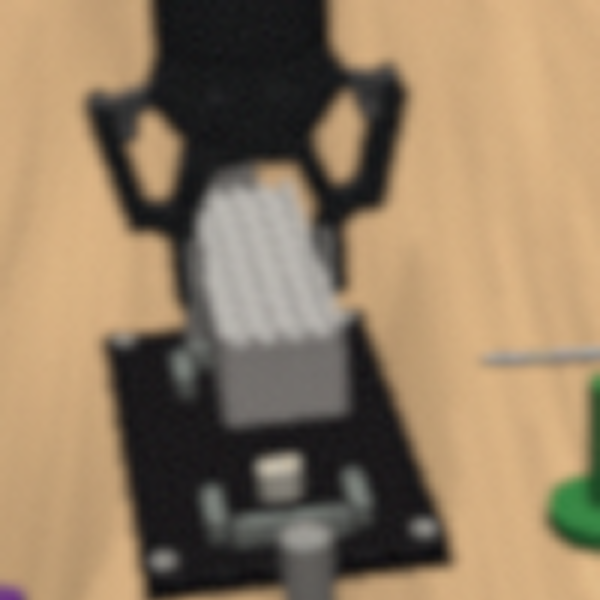

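View pics/t6.png

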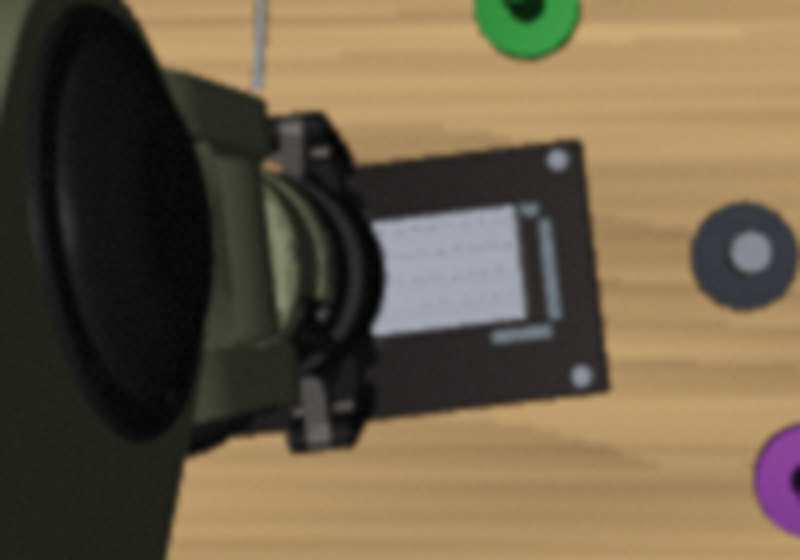

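Run:
```python
from h import *
x=np.array([np.cos(.113),np.sin(.113),0]);y=np.array([-np.sin(.113),np.cos(.113),0])
o4=lambda c:(np.array(c)+.5)/4-.5+[160,170]
o6=lambda c:(np.array(c)+.5)/6-.5+[235,130]
loc=lambda p:np.round([(p-[.5305,.1517,0])@x*1000,(p-[.5305,.1517,0])@y*1000],1)
a,b=atz('top',o4((515,205)),.104),atz('top',o4((527,320)),.104);print('top end corners',loc(a),loc(b),'mid',loc((a+b)/2),'ang',np.arctan2((a-b)[1],(a-b)[0]))
a,b=atz('side',o6((222,428)),.064),atz('side',o6((350,412)),.064);print('side bottom',loc(a),loc(b),'mid',loc((a+b)/2),'ang',np.arctan2((b-a)[1],(b-a)[0]))
a,b=atz('side',o6((222,345)),.104),atz('side',o6((348,333)),.104);print('side top',loc(a),loc(b),loc((a+b)/2))
for nm,c in(('end',(549,270)),('+x',(530,210)),('-x',(521,333))): print('top loc',nm,loc(atz('top',o4(c),.022)))
print('end locator ends', loc(atz('top',o4((543,220)),.022)),loc(atz('top',o4((557,319)),.022)))
for nm,c in(('conn',(279,462)),): print('side',nm,loc(atz('side',o6(c),.026)))
print('-x loc side',loc(atz('side',o6((214,498)),.022)),'+x',loc(atz('side',o6((357,485)),.022)),'end',loc(atz('side',o6((287,520)),.022)))
s=robot.state()['position'];print('tcp',loc(s))
```

```text
top end corners [ 27.3 -79.7] [-24.3 -79.4] mid [  1.5 -79.6] ang 0.10780949258061531
side bottom [-26.9 -80. ] [ 26.6 -79. ] mid [ -0.2 -79.5] ang 0.13340401645927547
side top [-24.5 -84.8] [ 26.5 -86.5] [  1.  -85.7]
top loc end [ -0.8 -85.2]
top loc +x [ 30.3 -79.1]
top loc -x [-30.2 -67.8]
end locator ends [ 24.5 -85. ] [-25.5 -86.5]
side conn [ -1.  -45.3]
-x loc side [-31.4 -62.9] +x [ 29.5 -66.5] end [ -3.7 -88.9]
tcp [ 1.4 -1. ]
```

Both views agree: the housing is level, about 1.4 mm to +x of the seat and centred along it to about 0.5 mm. I shift by 1.4 mm and lower.

>>> drive_tool([
  [0,0,-1.4,0,0,0,30],
  [0,12,-1.4,0,0,0,30],
  [0,24,-1.4,0,0,0,30],
  [0,32,-1.4,0,0,0,30],
  [0,36,-1.4,0,0,0,30],
  [0,36,-1.4,0,0,0,30],
  [0,36,-1.4,0,0,0,30],
])

```text
t: 12.8
position: [0.5302, 0.1513, 0.0399]
tool_rot: [-1.569, -0.002, -1.458]
contact_force: [-0.2, 0.1, -3.8]
gripper_width: 0.0484
```

Run:
```python
from h import *
s=robot.state();print(s['position'],s['tool_rot'],s['contact_force'])
x=np.array([np.cos(.113),np.sin(.113),0]);y=np.array([-np.sin(.113),np.cos(.113),0])
loc=lambda p:np.round([(p-[.5305,.1517,0])@x*1000,(p-[.5305,.1517,0])@y*1000],1)
print(loc(s['position']))
i=robot.grab_frame('side')[:,:,::-1];cv2.imwrite('pics/s7.png',cv2.resize(i[150:240,240:330],None,fx=6,fy=6,interpolation=2)[:600])
i=robot.grab_frame('top')[:,:,::-1];cv2.imwrite('pics/t7.png',cv2.resize(i[190:290,200:330],None,fx=6,fy=6,interpolation=2))
```

```text
[0.5301565  0.15133795 0.03994227] [-1.56875403 -0.00185396 -1.45775422] [-0.24156381  0.05877708 -3.77239276]
[-0.4 -0.3]
```

View pics/s7.png

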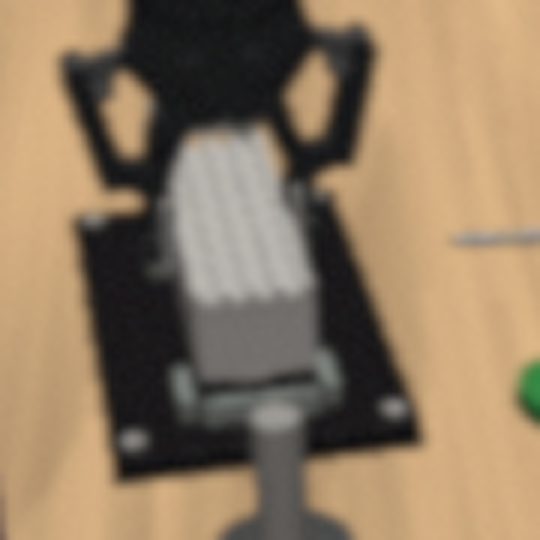

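View pics/t7.png

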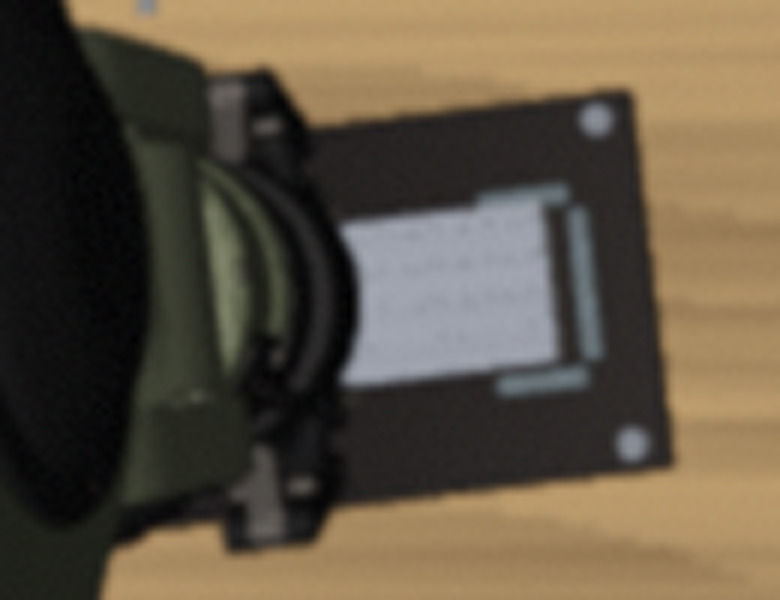

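Run:
```python
from h import *
x=np.array([np.cos(.113),np.sin(.113),0]);y=np.array([-np.sin(.113),np.cos(.113),0])
o=lambda c:(np.array(c)+.5)/6-.5+[200,190]
loc=lambda p:np.round([(p-[.5305,.1517,0])@x*1000,(p-[.5305,.1517,0])@y*1000],1)
for c in((547,203),(560,361)): print('housing',loc(atz('top',o(c),.0677)))
for c in((523,193),(543,381),(586,284)): print('locs c',loc(atz('top',o(c),.022)))
o=lambda c:(np.array(c)+.5)/6-.5+[240,150]
for c in((196,380),(317,367)): print('hs bottom',loc(atz('side',o(c),.0276)))
for c in((183,388),(329,374),(262,402)): print('locs side',loc(atz('side',o(c),.022)))
```

```text
housing [ 24.8 -80.2]
housing [-24.8 -78.8]
locs c [ 32.4 -68.3]
locs c [-30.7 -68.2]
locs c [ -0.5 -86. ]
hs bottom [-27.4 -75.7]
hs bottom [ 23.8 -77.1]
locs side [-32.8 -71.3]
locs side [ 29.1 -74.4]
locs side [ -1.9 -91. ]
```

Within about 1 mm of centre, by both views. I lower slowly, watching the force.

>>> drive_tool([
  [0.5,2,0.5,0,0,0,30],
  [0.5,4,0.5,0,0,0,30],
  [0.5,6,0.5,0,0,0,30],
  [0.5,8,0.5,0,0,0,30],
  [0.5,8,0.5,0,0,0,30],
])

```text
t: 13.4
position: [0.5303, 0.1508, 0.0317]
tool_rot: [-1.569, -0.002, -1.458]
contact_force: [0.0, 0.0, -4.3]
gripper_width: 0.0489
```

>>> drive_tool([
  [0,1.5,0,0,0,0,30],
  [0,3,0,0,0,0,30],
  [0,3,0,0,0,0,30],
  [0,3,0,0,0,0,30],
])

```text
t: 13.8
position: [0.5306, 0.1508, 0.029]
tool_rot: [-1.569, -0.002, -1.458]
contact_force: [-0.2, 0.1, -3.6]
gripper_width: 0.0492
```

>>> drive_tool([
  [0,1,0,0,0,0,30],
  [0,2,0,0,0,0,30],
  [0,2,0,0,0,0,30],
  [0,2,0,0,0,0,30],
])

```text
t: 14.2
position: [0.5306, 0.1508, 0.027]
tool_rot: [-1.569, -0.002, -1.458]
contact_force: [-0.3, -0.4, -3.1]
gripper_width: 0.0489
```

Below the locator tops (rim at about 14.7 mm) and no contact. I go on until it lands.

>>> drive_tool([
  [0,1,0,0,0,0,30],
  [0,2,0,0,0,0,30],
  [0,2,0,0,0,0,30],
  [0,2,0,0,0,0,30],
])

```text
t: 14.6
position: [0.5306, 0.1508, 0.025]
tool_rot: [-1.569, -0.002, -1.458]
contact_force: [0.2, -0.5, -4.3]
gripper_width: 0.0483
```

>>> drive_tool([
  [0,0.5,0,0,0,0,30],
  [0,1,0,0,0,0,30],
  [0,1,0,0,0,0,30],
])

```text
t: 14.9
position: [0.5307, 0.1509, 0.0245]
tool_rot: [-1.568, -0.002, -1.458]
contact_force: [-0.8, -1.8, 1.8]
gripper_width: 0.049
```

>>> drive_tool([
  [0,0.5,0,0,0,0,30],
  [0,0.5,0,0,0,0,30],
  [0,0.5,0,0,0,0,60],
  [0,0.5,0,0,0,0,70],
  [0,0.5,0,0,0,0,100],
  [0,0.5,0,0,0,0,100],
  [0,0.5,0,0,0,0,100],
  [0,0.5,0,0,0,0,100],
  [0,0.5,0,0,0,0,100],
  [0,0.5,0,0,0,0,100],
])

```text
t: 15.9
position: [0.5306, 0.1509, 0.0235]
tool_rot: [-1.569, -0.002, -1.458]
contact_force: [-0.8, -0.4, 0.1]
gripper_width: 0.0852
```

Run:
```python
from h import *
s=robot.state();print(s['position'],s['tool_rot'],s['contact_force'],s['gripper_width'])
i=robot.grab_frame('side')[:,:,::-1];cv2.imwrite('pics/s8.png',cv2.resize(i[150:240,240:330],None,fx=6,fy=6,interpolation=2)[:600])
```

```text
[0.53063503 0.15085365 0.02351203] [-1.56870437 -0.0018308  -1.45778193] [-0.77239555 -0.42123195  0.11125965] 0.08518474802032339
```

View pics/s8.png

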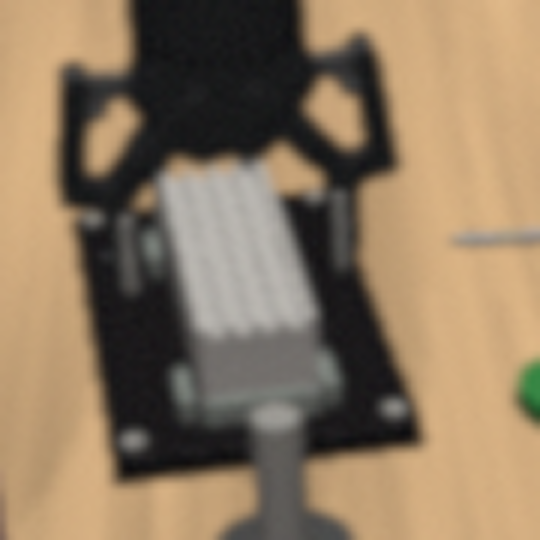

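The housing is fully seated between the locators (its near end at crop 258,360 touching down against the plate, rim below the locator tops), and the fingers are open at (128,255) and (340,230). I raise straight up, close the fingers and go over behind the clamp.

>>> drive_tool([
  [0,-15,0,0,0,0,100],
  [0,-40,0,0,0,0,100],
  [0,-80,0,0,0,0,100],
  [0,-125,0,0,0,0,0],
  [0,-170,0,0,0,0,0],
  [0,-215,0,0,0,0,0],
  [0,-225,0,0,0,0,0],
  [0,-225,0,0,0,0,0],
  [0,-225,0,0,0,0,0],
  [-40,-225,0,0,0,0,0],
  [-80,-225,0,0,0,0,0],
  [-120,-225,0,0,0,0,0],
  [-155,-225,0,0,0,0,0],
  [-155,-225,0,0,0,0,0],
  [-155,-225,0,0,0,0,0],
  [-155,-225,0,0,0,0,0],
])

```text
t: 17.55
position: [0.5121, 0.3041, 0.2467]
tool_rot: [-1.571, -0.003, -1.459]
contact_force: [0.2, -0.8, -0.9]
gripper_width: -0.0
```

```bash
cat >> h.py <<'E'
X=np.array([np.cos(.113),np.sin(.113),0]);Y=np.array([-np.sin(.113),np.cos(.113),0])
loc=lambda p:np.round([(p-[.5305,.1517,0])@X*1000,(p-[.5305,.1517,0])@Y*1000,p[2]*1000],1)
E
python3 - <<'E'
from h import *
s=robot.state();print(loc(s['position']),s['tool_rot'],s['contact_force'],s['gripper_width'])
i=robot.grab_frame('side')[:,:,::-1];cv2.imwrite('pics/s9.png',cv2.resize(i[80:250,210:400],None,fx=4,fy=4,interpolation=2)[:600])
i=robot.grab_frame('top')[:,:,::-1];cv2.imwrite('pics/t9.png',i)
E
```

```text
[ -1.1 153.5 246.7] [-1.57127901 -0.00311156 -1.45855537] [ 0.20669886 -0.76162946 -0.90735736] -2.850443418520193e-05
```

View pics/s9.png

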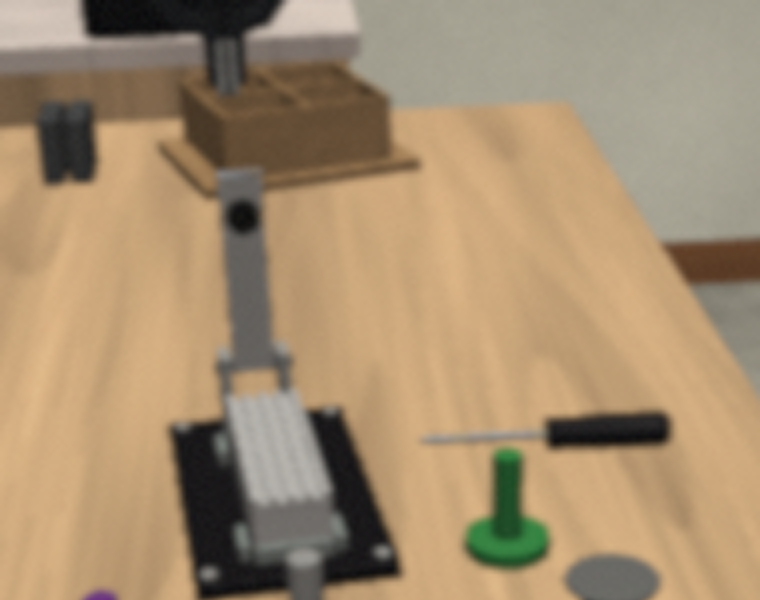

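View pics/t9.png

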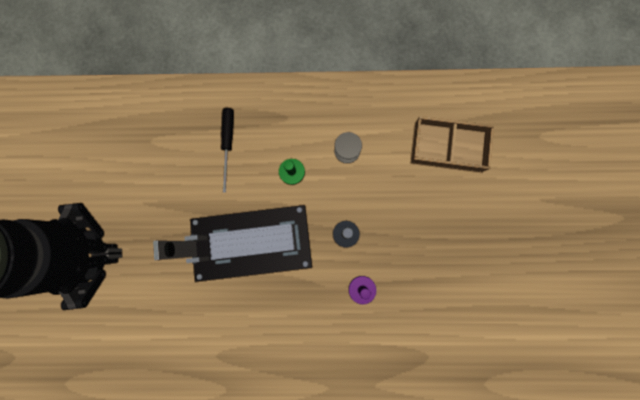

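The housing sits in the seat (top view about 253,240), free of the gripper. The closed fingers are behind the clamp's end (top view 115,253). I lower behind the arm and push along the arc.

>>> drive_tool([
  [0,30,1,0,0,0,0],
  [0,64,1,0,0,0,0],
  [0,64,1,0,0,0,0],
  [10,64,1,0,0,0,0],
  [20,64,1,0,0,0,0],
  [30,64,1,0,0,0,0],
  [40,64,1,0,0,0,0],
  [49,64,1,0,0,0,0],
  [49,64,1,0,0,0,0],
])

```text
t: 18.55
position: [0.5197, 0.2551, 0.1848]
tool_rot: [-1.568, -0.002, -1.46]
contact_force: [-0.2, 0.4, 0.7]
gripper_width: -0.0002
```

Run:
```python
from h import *
s=robot.state();print(loc(s['position']),s['contact_force'],s['wrist_torque'])
i=robot.grab_frame('side')[:,:,::-1];cv2.imwrite('pics/s10.png',cv2.resize(i[80:250,210:400],None,fx=4,fy=4,interpolation=2)[:600])
```

```text
[  0.9 103.9 184.8] [-0.20085679  0.37392337  0.66923593] [ 0.04791446 -0.00024373  0.04919461]
```

View pics/s10.png

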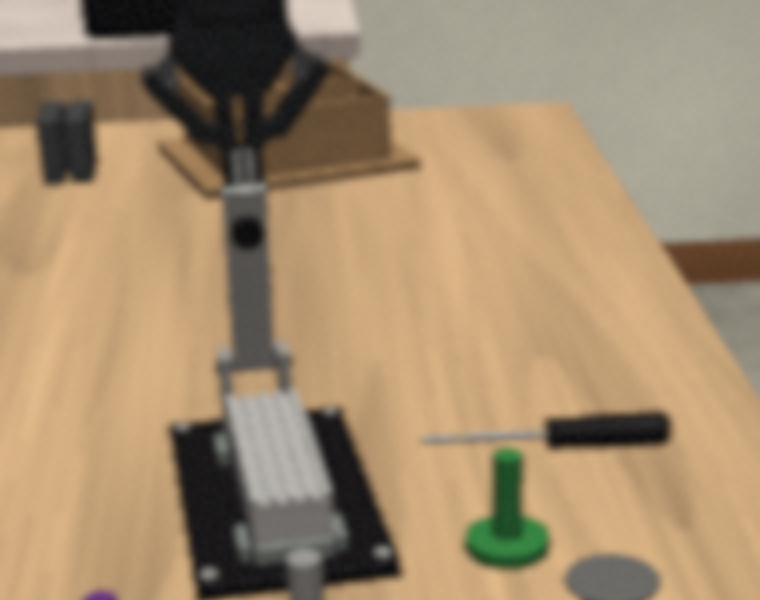

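The arm now leans forward (its end at crop 245,187), with the fingers behind it. I continue the arc.

>>> drive_tool([
  [11.7,4.2,0,0,0,0,0],
  [23.4,7.6,0,0,0,0,0],
  [34.7,12.3,0,0,0,0,0],
  [45.4,18,0,0,0,0,0],
  [55.6,24.8,0,0,0,0,0],
  [65.1,32.5,0,0,0,0,0],
  [73.6,41.1,0,0,0,0,0],
  [81.3,50.6,0,0,0,0,0],
  [88,60.8,0,0,0,0,0],
  [93.7,71.7,0,0,0,0,0],
  [93.7,71.7,0,0,0,0,0],
])

```text
t: 19.7
position: [0.5288, 0.1624, 0.1108]
tool_rot: [-1.572, -0.002, -1.459]
contact_force: [-0.4, 0.2, 0.2]
gripper_width: -0.0
```

Run:
```python
from h import *
s=robot.state();print(loc(s['position']),s['contact_force'],s['wrist_torque'])
i=robot.grab_frame('side')[:,:,::-1];cv2.imwrite('pics/s11.png',cv2.resize(i[80:250,210:400],None,fx=4,fy=4,interpolation=2)[:600])
```

```text
[ -0.5  10.8 110.8] [-0.37570272  0.16400982  0.24096739] [ 0.01531489 -0.02958842  0.00214756]
```

View pics/s11.png

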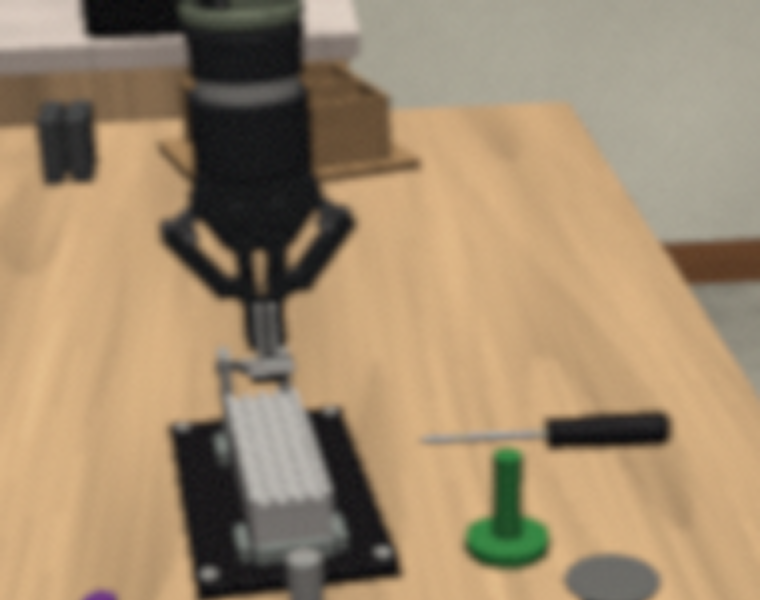

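>>> drive_tool([
  [5.1,8.9,0,0,0,0,0],
  [8.6,20.6,0,0,0,0,0],
  [10,27,0,0,0,0,0],
  [10.8,33,0,0,0,0,0],
  [11.5,38,0,0,0,0,0],
  [11.5,42,0,0,0,0,0],
  [11.5,42,0,0,0,0,0],
  [11.5,42,0,0,0,0,0],
])

```text
t: 20.55
position: [0.5315, 0.1519, 0.0709]
tool_rot: [-1.569, -0.002, -1.458]
contact_force: [0.0, 0.5, 0.1]
gripper_width: 0.0003
```

>>> drive_tool([
  [0,1,0,0,0,0,0],
  [0,2,0,0,0,0,0],
  [0,2,0,0,0,0,0],
  [0,2,0,0,0,0,0],
])

```text
t: 20.95
position: [0.5315, 0.1518, 0.0689]
tool_rot: [-1.569, -0.002, -1.458]
contact_force: [-0.5, -0.5, 0.6]
gripper_width: -0.0002
```

>>> drive_tool([
  [0,1,0,0,0,0,0],
  [0,2,0,0,0,0,0],
  [0,2,0,0,0,0,0],
  [0,2,0,0,0,0,0],
])

```text
t: 21.35
position: [0.5314, 0.1518, 0.0668]
tool_rot: [-1.569, -0.002, -1.458]
contact_force: [-0.3, -0.2, 0.1]
gripper_width: 0.0
```

>>> drive_tool([
  [0,0.5,0,0,0,0,0],
  [0,1,0,0,0,0,0],
  [0,1,0,0,0,0,0],
])

```text
t: 21.65
position: [0.5315, 0.1518, 0.066]
tool_rot: [-1.569, -0.002, -1.458]
contact_force: [-0.3, 0.5, 2.6]
gripper_width: 0.0003
```

>>> drive_tool([
  [0,0.5,0,0,0,0,0],
  [0,0.8,0,0,0,0,0],
  [0,0.8,0,0,0,0,0],
])

```text
t: 21.95
position: [0.5315, 0.1518, 0.066]
tool_rot: [-1.568, -0.002, -1.458]
contact_force: [-1.7, 0.3, 9.9]
gripper_width: 0.0001
```

>>> drive_tool([
  [0,-10,0,0,0,0,0],
  [0,-40,0,0,0,0,0],
  [0,-80,0,0,0,0,0],
  [0,-125,0,0,0,0,0],
  [0,-125,0,0,0,0,0],
  [-50,-160,0,0,0,0,0],
  [-100,-160,0,0,0,0,0],
  [-150,-160,0,0,0,0,0],
  [-180,-160,0,0,0,0,0],
  [-180,-160,0,0,0,0,0],
  [-180,-160,0,0,0,0,0],
])

```text
t: 23.05
position: [0.5102, 0.3315, 0.224]
tool_rot: [-1.57, -0.003, -1.456]
contact_force: [-0.1, 0.2, -0.5]
gripper_width: 0.0
```

Run:
```python
from h import *
s=robot.state();print(loc(s['position']),s['contact_force'],s['t'])
i=robot.grab_frame('side')[:,:,::-1];cv2.imwrite('pics/s12.png',cv2.resize(i[110:240,220:380],None,fx=4.6,fy=4.6,interpolation=2)[:600])
i=robot.grab_frame('top')[:,:,::-1];cv2.imwrite('pics/t12.png',cv2.resize(i[170:300,150:340],None,fx=4,fy=4,interpolation=2))
```

```text
[1.00e-01 1.81e+02 2.24e+02] [-0.08360095  0.1708415  -0.54986785] 23.05
```

View pics/s12.png

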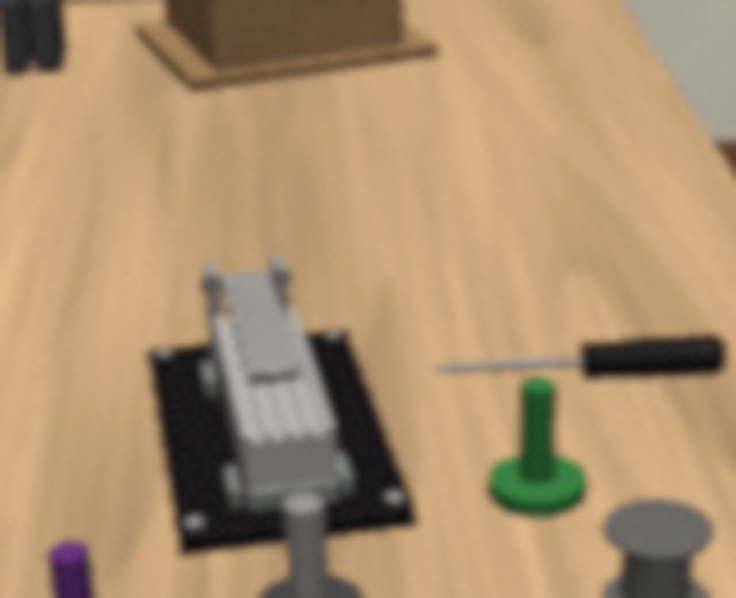

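View pics/t12.png

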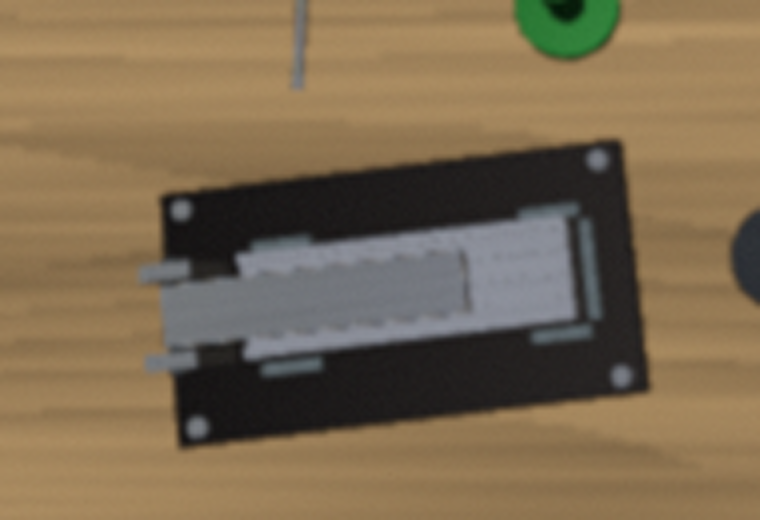

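The clamp lies flat along the housing (its end at top crop 468,283; side crop 275,375). The housing is between all the locators, and the robot is clear. I hand in.

```bash
python3 -c "
from workcell import robot
print(robot.sign_off())"
```

```text
the job is handed in; nothing more can be done
None
```

The housing is loaded in the fixture with an open end over the connector, the clamp is closed on it, and the job is handed in. Only the housing and the clamp were moved; the last move ended at 23.05 s of the 67 s allowed.

- **Feeling for the stop block:** I lowered the housing's -y end over the grey steel pin, not the green or purple one. It went 20 mm down before it met the ceiling, with a touch of up to about 12 N. That end is open, so I did not turn the housing.
- **Seating:** The housing met no resistance on the way down and landed at the expected height, within 0.2 mm. I let go and lifted clear before touching the clamp.
- **Clamp:** I pushed it over and down from behind until it met firm contact at the closed height, with the arm's top at z = 66 mm and 10 N of pressure.
- **Last checks:** In both cameras the housing lies between all the locators and the clamp lies flat on it. The fingers were well clear, touching nothing. No check failed. The two cameras differed by up to about 5 mm when locating the locators, so I relied on the top view and the contact forces for the fit.

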